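# Free-run check of the index stand, braked on its zero mark

### The job

Check that the index stand runs free: with a fingertip flick the white index disc into a spin, either way round, and leave it to run untouched; six seconds later it must still be making at least ten turns a minute. Then, before it runs down, brake it with a fingertip on the white disc so that it stops first time with its red zero mark at the black pointer, and take the hand away without shifting it. The freshly oiled box in the chuck must not be touched, and the tools and the offcut lying around stay where they are.

Things in the scene. Friction and masses are not known exactly. Their poses are not given: they have to be found in the camera images.
- stand: Index stand screwed to the bench: plywood base board, bearing, aluminium post with the black pointer. Origin on the spindle axis at bench height; x runs from the axis towards the pointer, z up. Board 18 mm high, from 170 mm behind the axis to 230 mm ahead, 160 mm to each side. Post 180 to 212 mm ahead, 44 mm wide, 92 mm high with the pointer; a plunger knob sticks out behind it to 248 mm.
- disc: Index disc, smooth and white on top, 300 mm across, 12 mm thick, level, turning about its upright axis. Origin on the axis at the white face, 78 mm above the bench; x points along the red mark. A steel chuck 84 mm across, 49 mm high, turns in its middle. Runs very light: takes some 14 to 20 s to slow to a third of its speed. A fingertip pressed on it with a few N stops it or carries it along at once.
- spindle (a joint): Angle of the disc (rad), without end stops, counting on through whole turns. 0, and every whole turn (6.283) up or down from it, is where the red mark is exactly at the pointer; it grows counter-clockwise seen from above. At the start it lies between 1.6 and 4.7.
- mark (a point): Point on the red zero mark, 140 mm from the axis on the white top face. The mark is a radial red bar 12 mm wide, 98 to 148 mm from the axis.
- pointer (a point): Fixed target point on the level of the disc's top face, just under the tip of the black pointer, 140 mm from the axis. The pointer blade is 16 mm wide at the post, hovers 6 mm above the face, is 4 mm thick, and covers only the outermost 11 mm of the rim.
- turned_box: Small turned wooden box with a knobbed lid, 69 mm across, held upright in the chuck in the middle of the disc and turning with it; freshly oiled, not to be touched. Origin on the axis at the disc's top face; the wood reaches from 49 to 99 mm above the disc.
- offcut: Loose beech block 90 x 45 x 45 mm lying beside the stand. Origin at the centre of its underside, x along its length.
- chuck_key: Loose steel T-handled chuck key lying flat, about 105 mm long, crossbar 90 mm, 13 mm high. Origin at bench height near the middle of its shaft, x along the shaft to its square tip.
- tape: Loose yellow tape measure lying flat, 62 x 62 x 35 mm. Origin at the centre of its underside.
Things that resemble listed ones, but are neither listed nor needed, are in the scene too. What is shaped like the tape but blue is not meant. Leave any pink look-alike of the offcut alone.

How it is judged:
By the outcome, as a careful person would: the job done as asked, in the order asked, and still so for the second after the job is handed in, with the robot touching nothing.
It also fails if it takes over 72 s, if anything falls off the work surface, if the arm or the gripper's body presses on something with over 40 N, if the wrist force passes 120 N, or if a joint passes its speed limit or range.

### The arm

A 6-joint arm with a two-finger parallel gripper is mounted at the origin on the work surface. World frame = base frame: x ahead of the robot, y to its left, z up, the work surface at z = 0. Lengths are in mm, angles in rad, forces in N, time in s.
With the tool pointing down it reaches from about 350 to 975 mm from the base axis. Payload 7.1 kg.
Tool frame: the origin (TCP) lies at the very end of the fingers, on their centre line; the grasp point (between the pads) lies 19 mm behind it; z points along the fingers, y is the line along which they close (so a half turn about z gives the same grasp; the last joint's range is limited). The gripper opens to 88 mm and grips with 3 to 60 N. Pads are 20 mm wide; open, the fingers measure 115 mm over their backs; the gripper's body (75 mm by 178 mm) begins 61 mm behind the grasp point.
Start: joints at [-1.305, 0.423, 1.63, -0, 1.089, -0.019], TCP at [175.622, -599.801, 222.675] pointing down, gripper open.
Joint ranges: [-3, 3], [-0.9, 2.11], [0.09, 2.58], [-1.31, 4.45], [0.11, 2.69], [-2.54, 2.54]. Speed limits (rad/s): [2.39, 2.39, 3.01, 3.14, 3.14, 3.14].

### API

Orientations are given as a unit quaternion [x, y, z, w].
In Python, from workcell import robot gives the robot as it stands.
- The arm moves only by the shell command python3 -m handwheel 'ROWS' [OPENING] [FORCE]. ROWS is JSON, a list of rows, each a list of 4 numbers: the shift along the tool's x, y, z in mm, then the turn about the tool's z in rad. In form: [[x, y, z, turn], ...]. A call has 1 to 8 rows; each row shifts and turns the commanded pose from where the row before left it, along the tool's axes as they then stand; what a row does not reach is not made up. A row lasts 1/12 s, in which the tool goes at most 41.7 mm and 7.16 degrees, less where a joint would pass 70% of its speed; a pose out of reach is approached as far as the arm can. A call with a gripper value outside its range is refused whole. OPENING is the opening, from -1 (shut) to 1 (fully open), set as the call begins (- or left out, the last holds). The fingers move at their own pace and stop on an object; FORCE is the grip in N (left out, the last holds). Time passes only in rows, so rows that do not move let the fingers close. It gives the time, the measured TCP pose, the force, the opening and the grip force at its end, in the units of the state.
- robot.state(): the state, without advancing time (a new reading comes with each control period).
- robot.snapshot(name): name is "scene" or "side" or "wrist"; returns a dict with "color" (400x640x3 uint8, red, green, blue), "fovy" (degrees; the focal length in pixels is half the picture's height over the tangent of half this angle, whatever the lens; pixels are square), "cx", "cy" (the principal point, pixels), "R" (3x3) and "t" (3): a world point X has camera coordinates R X + t. Camera axes: x right, y down, z forward; pixel columns grow to the right and rows downward; lengths in mm; the calibration is good to about 2 mm. A picture is of the moment at which its call begins. There is no depth.
- robot.close_job(): hands the job in; it is judged then, once.
Trained networks look in a picture, given as the dict that the camera call returned (one of the last four; its "shot" number tells which), for a name from the list of things; names that differ only in an ending like _2 or _b are one class to them, and where a whole thing is asked for, a point or a joint stands for the part that bears it (a point fixed in the world has none). Each returns a list of dicts, best first, with "score" (0 to 1); they miss things now and then, are a little off and sometimes report something else, mostly with a low value. They report only what shows in the picture. A call takes as long as a camera call. They do not tell look-alikes from the thing itself.
- robot.search_frame(picture, query): "at" ([x, y, z] in mm, in the coordinates of the camera as it stood for that picture, good to about 4 mm: the middle of the surface that is visible of it).
- robot.masks_of(picture, query): "region" (400x640 bool, what is visible of it).
- robot.tip_of(picture, query): "at" ([x, y, z] in mm, in the coordinates of the camera as it stood for that picture, good to about 4 mm: a listed point, or the origin of a listed thing).
The state is a dict: "t": time; "qpos": joint angles; "qd": joint speeds; "joint_torque": joint torques, N m; "ee_pos": TCP position; "eef_rot": TCP orientation; "force": force on the tool from outside, world axes, zero at the start; "wrist_torque": the same for the moment, N m; "finger_gap": finger opening in mm; "gripper_force": force on a finger pad.
Only numpy, scipy, OpenCV 4.12 (cv2) and the standard library are available. Lean on these libraries where they do the work, as an engineer would, in place of code of your own. Each camera call takes 0.05 s, during which the arm holds its last target. There are 200 camera calls.

## Working session

There is one attempt and no reset: what is moved stays moved. The work goes in short steps, Python scripts to look and compute and a shell command to move; the robot and the scene stay as the last step left them, time stands still between calls to the robot, and variables do not carry over. Pictures are saved under pics/ and viewed, at most 10 in all, crops included, and the job is handed in when it is done.

```bash
mkdir -p pics; ls; cat > h.py <<'E'
from workcell import robot
import numpy as np, cv2
def w(p,at): return np.array(p["R"]).T@(np.array(at)-np.array(p["t"]))
def save(p,n): cv2.imwrite("pics/"+n,cv2.cvtColor(p["color"],cv2.COLOR_RGB2BGR))
def f(p): return 200/np.tan(np.radians(p["fovy"])/2)
def px(p,X):
    c=np.array(p["R"])@np.array(X)+np.array(p["t"]); return np.array([p["cx"],p["cy"]])+f(p)*c[:2]/c[2]
def ray(p,uv,z):
    R=np.array(p["R"]);o=-R.T@np.array(p["t"])
    d=R.T@np.array([(uv[0]-p["cx"])/f(p),(uv[1]-p["cy"])/f(p),1]); return o+d*(z-o[2])/d[2]
E
python3 - <<'E'
from h import *
s=robot.state(); print(s)
for n in ["scene","side"]:
    p=robot.snapshot(n); save(p,n+"0.png"); print(n,-np.array(p["R"]).T@p["t"])
    for q in ["stand","disc","mark","pointer","turned_box","offcut","chuck_key","tape"]:
        print(q,[(np.round(w(p,d["at"]),0).tolist(),round(d["score"],2),px(p,w(p,d["at"])).round().tolist()) for d in robot.tip_of(p,q)])
E
```

```text
pics
{'t': 0.0, 'qpos': array([-1.30499177e+00,  4.23830702e-01,  1.63068815e+00, -2.79550517e-05,
        1.08858169e+00, -1.90013043e-02]), 'qd': array([-0.00017878,  0.00145045, -0.00023105, -0.00159189, -0.00010075,
       -0.00014964]), 'joint_torque': array([-1.72097214e-03, -5.44632339e+01, -2.73670417e+01,  6.42677676e-02,
        2.28892994e-02, -1.35688483e-04]), 'ee_pos': array([ 175.47845749, -599.28504048,  221.90874979]), 'eef_rot': array([ 9.89876623e-01,  1.41928513e-01, -1.05086436e-04, -7.46685670e-04]), 'force': array([ 0.04247416,  0.76081955, -0.27992342]), 'wrist_torque': array([0.03956297, 0.01500896, 0.02411671]), 'gripper_force': 0.0, 'finger_gap': 87.95683036620737}
scene [983.44657385 -92.16385501 914.75209203]
stand [([547.0, -95.0, 2.0], 0.73, [290.0, 238.0])]
disc [([543.0, -95.0, 78.0], 0.65, [287.0, 222.0])]
mark []
pointer [([674.0, -135.0, 75.0], 0.63, [277.0, 280.0])]
turned_box [([545.0, -96.0, 71.0], 0.74, [287.0, 225.0])]
offcut [([386.0, -326.0, -1.0], 0.97, [194.0, 198.0]), ([438.0, -431.0, -6.0], 0.71, [153.0, 223.0])]
chuck_key [([518.0, 167.0, 2.0], 0.66, [391.0, 211.0])]
tape [([690.0, 260.0, 3.0], 0.9, [449.0, 268.0]), ([669.0, 126.0, -3.0], 0.6, [390.0, 270.0])]
side [160.93192713 706.1300713  733.90884414]
stand [([543.0, -95.0, 1.0], 0.85, [311.0, 198.0])]
disc [([544.0, -96.0, 81.0], 0.89, [310.0, 176.0])]
mark [([401.0, -100.0, 75.0], 0.63, [357.0, 190.0])]
pointer [([676.0, -135.0, 78.0], 0.77, [277.0, 159.0])]
turned_box [([543.0, -94.0, 74.0], 0.79, [310.0, 179.0])]
offcut [([389.0, -317.0, 2.0], 0.95, [381.0, 172.0]), ([436.0, -432.0, -2.0], 0.87, [378.0, 153.0])]
chuck_key [([517.0, 168.0, -2.0], 0.81, [275.0, 261.0])]
tape [([685.0, 257.0, -2.0], 0.98, [199.0, 263.0]), ([544.0, -94.0, 2.0], 0.56, [310.0, 198.0])]
```

View pics/scene0.png

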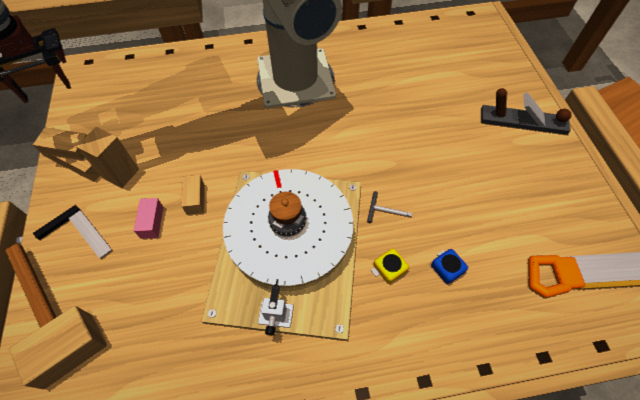

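View pics/side0.png

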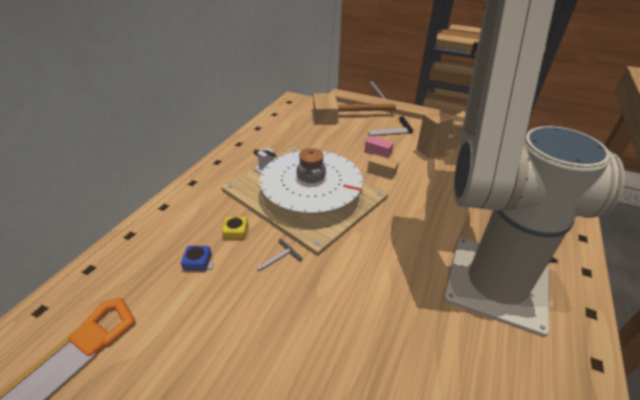

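The scene picture shows the white disc at (287,222) with the red mark at (278,179) and the black pointer at (276,290). The beech offcut is at (194,195), with the pink look-alike at (148,218). The key is at (390,208), the yellow tape at (391,265) and the blue one at (451,265). The disc is the only one of its kind, so nothing else could be taken for it. Next I'll take one close crop and refine the centre, pointer and mark.

```bash
cat >> h.py <<'E'
def redmark(p,C=(544,-95)):
    """world xy centroid of red pixels on the white ring"""
    h=cv2.cvtColor(p["color"],cv2.COLOR_RGB2HSV)
    m=((h[...,0]<6)|(h[...,0]>174))&(h[...,1]>170)&(h[...,2]>100)
    v,u=np.nonzero(m)
    X=np.array([ray(p,(a,b),78)[:2] for a,b in zip(u,v)]).reshape(-1,2)
    r=np.hypot(*(X-C).T) if len(X) else np.zeros(0)
    k=(r>90)&(r<155)
    return (X[k].mean(0),k.sum()) if k.any() else (None,0)
E
python3 - <<'E'
from h import *
for n in ["scene","side"]:
    T={}
    for i in range(2):
        p=robot.snapshot(n)
        for q in ["stand","disc","pointer","mark"]:
            for d in robot.tip_of(p,q)[:1]: T.setdefault(q,[]).append(w(p,d["at"]))
    print(n,{q:np.round(v,1).tolist() for q,v in T.items()})
    # disc ellipse from mask -> plane z=78
    ms=robot.masks_of(p,"disc")
    if ms:
        m=ms[0]["region"].astype(np.uint8); c=max(cv2.findContours(m,0,1)[0],key=cv2.contourArea)
        h=cv2.convexHull(c)[:,0]; print(ms[0]["score"],h.min(0),h.max(0))
        X=np.array([ray(p,a,78)[:2] for a in h],np.float32); 
        from scipy.optimize import least_squares
        s=least_squares(lambda q:np.hypot(X[:,0]-q[0],X[:,1]-q[1])-q[2],[544,-95,150],loss="soft_l1"); print("fit",s.x.round(1),np.abs(s.fun).max())
    print("red",redmark(p))
    if n=="scene":
        cv2.imwrite("pics/crop.png",cv2.resize(cv2.cvtColor(p["color"][155:345,190:370],cv2.COLOR_RGB2BGR),None,fx=3.1,fy=3.1,interpolation=cv2.INTER_CUBIC))
    print("zero",[px(p,(544+r*np.cos(a),-95.5+r*np.sin(a),86)).round(1).tolist() for a in [-.297] for r in (140,200)])
E
```

```text
scene {'stand': [[545.7, -95.4, 1.1], [545.2, -93.7, 3.6]], 'disc': [[545.3, -97.3, 80.1], [541.5, -95.3, 81.6]], 'pointer': [[671.6, -134.9, 74.8], [675.1, -137.1, 75.2]], 'mark': [[396.7, -104.4, 77.7], [399.5, -102.1, 79.3]]}
0.8 [222 169] [353 287]
fit [544.8 -94.3 150.6] 2.3863538606725
red (array([ 417.80922455, -103.72953103]), np.int64(69))
zero [[276.6, 280.1], [271.6, 308.3]]
side {'stand': [[543.1, -90.8, -0.3], [543.1, -92.6, 5.0]], 'disc': [[540.9, -97.1, 78.3], [545.7, -94.2, 78.0]], 'pointer': [[676.0, -137.9, 79.2], [676.1, -136.9, 77.8]], 'mark': [[401.5, -101.4, 77.9], [400.1, -101.6, 77.8]]}
0.63 [259 152] [362 215]
fit [538.8 -86.1 151.1] 6.480412347503062
red (None, 0)
zero [[277.0, 156.7], [263.9, 149.6]]
```

View pics/crop.png

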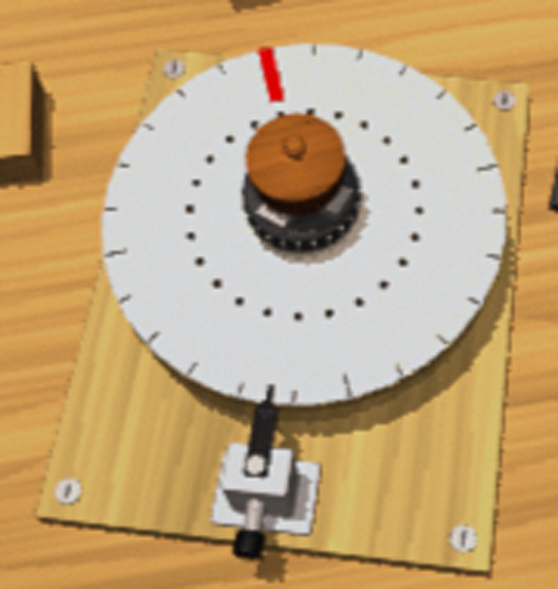

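```bash
python3 - <<'E'
from h import *
p=robot.snapshot("scene")
a,b=[ray(p,u,18)[:2] for u in [(202.9,322.1),(348.7,339.5)]]
d=b-a; print(a,b,np.hypot(*d),np.arctan2(-d[0],d[1]),(a+b)/2)
m=(a+b)/2-np.array([544.5,-94.8]); print(np.arctan2(m[1],m[0]),np.hypot(*m))
E
python3 -m handwheel '[[25,-29,0,0],[25,-29,0,0],[25,-29,0,0],[25,-29,0,0],[25,-29,0,0],[25,-29,0,0],[25,-29,0,0],[25,-29,0,0]]' -1 20
python3 -m handwheel '[[26,-29,0,0],[26,-29,0,0],[26,-28,0,0],[26,-28,0,0],[26,-28,0,0],[26,-28,0,0],[25,-28,0,0],[0,0,0,0]]'
```

```text
[ 718.15097424 -309.18965428] [810.01180419  -6.65928973] 316.1693115293208 -0.294794433067282 [ 764.08138921 -157.924472  ]
-0.27992804402894933 228.47469324550985
t: 2.72
ee_pos: [302.8, -319.4, 222.9]
eef_rot: [0.99, 0.142, 0.0, 0.0]
force: [0.4, -0.0, 0.9]
finger_gap: 38.1
gripper_force: 0.0
t: 3.38
ee_pos: [422.9, -75.5, 223.2]
eef_rot: [0.99, 0.144, 0.001, -0.0]
force: [-0.3, 0.2, 0.3]
finger_gap: 0.2
gripper_force: 0.0
```

```bash
python3 -m handwheel '[[0,0,33,0],[0,0,33,0],[0,0,33,0],[0,0,33,0],[0,0,4,0],[0,0,0,0],[0,0,0,0]]'; python3 -m handwheel '[[0,0,3,0],[0,0,2,0],[0,0,1,0],[0,0,0,0]]'
```

```text
t: 3.97
ee_pos: [421.0, -80.4, 87.5]
eef_rot: [0.99, 0.142, 0.0, 0.0]
force: [0.1, -0.1, 0.9]
finger_gap: 0.6
gripper_force: 0.0
t: 4.3
ee_pos: [420.9, -80.2, 81.4]
eef_rot: [0.99, 0.142, 0.001, 0.0]
force: [-0.1, -0.1, -0.3]
finger_gap: 0.3
gripper_force: 0.0
```

```bash
python3 - <<'E'
from h import *
p=robot.snapshot("side"); save(p,"side1.png")
X,n=redmark(robot.snapshot("scene")); print(X,n,robot.state()["ee_pos"],robot.state()["force"])
E
```

```text
[ 417.66108536 -103.62778021] 75 [420.74474775 -80.13879282  81.18809974] [-0.32487976  0.30391523  0.28120426]
```

View pics/side1.png

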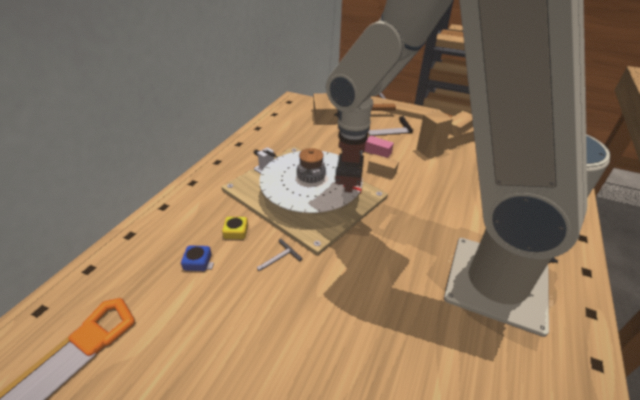

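The fingers stand over the near rim at (350,190), well clear of the box at (311,165). Now I'll feel for the disc.

```bash
for i in 1 2; do :; done; python3 -m handwheel '[[0,0,1,0],[0,0,1,0],[0,0,0,0]]'; python3 -m handwheel '[[0,0,1,0],[0,0,0,0]]';python3 -m handwheel '[[0,0,1,0],[0,0,0,0]]'
```

```text
t: 4.65
ee_pos: [420.4, -80.0, 78.6]
eef_rot: [0.99, 0.142, -0.0, -0.0]
force: [0.0, -0.1, -0.2]
finger_gap: 0.8
gripper_force: 0.0
t: 4.82
ee_pos: [420.5, -80.1, 78.3]
eef_rot: [0.99, 0.142, -0.0, -0.0]
force: [-3.9, 0.1, 13.0]
finger_gap: 0.4
gripper_force: 6.3
t: 4.98
ee_pos: [420.5, -80.1, 78.1]
eef_rot: [0.99, 0.142, -0.0, 0.0]
force: [-6.5, 0.6, 28.4]
finger_gap: 0.5
gripper_force: 14.3
```

```bash
python3 -m handwheel '[[0,0,-0.8,0],[0,9,0,0],[0,18,0,0],[0,25,0,0],[0,26,0,0],[0,26,-20,0],[0,12,-35,0],[0,0,-35,0]]'; cat > ang.py <<'E'
from h import *
import sys,json
C=np.array([544.5,-94.8]);Z=-0.295
n=int(sys.argv[1]); L=[]
for i in range(n):
    t=robot.state()["t"]; p=robot.snapshot("scene"); X,k=redmark(p)
    if k>25:
        d=X-C; a=(np.arctan2(d[1],d[0])-Z)%(2*np.pi); L.append((t,a,int(k))); print(round(t,3),round(a,3),k,np.hypot(*d).round(1))
    else: print(round(t,3),"none",k)
open("log.jsonl","a").write("".join(json.dumps([float(q) for q in l])+"\n" for l in L))
print(robot.state()["t"],robot.state()["ee_pos"].round(1))
E
python3 ang.py 8
```

```text
t: 5.65
ee_pos: [453.2, -193.4, 167.9]
eef_rot: [0.99, 0.141, -0.001, -0.0]
force: [0.8, -0.4, -0.8]
finger_gap: 0.5
gripper_force: 0.0
5.65 4.822 65 124.2
5.7 4.961 73 122.3
5.75 5.1 79 122.9
5.8 5.238 78 121.9
5.85 5.375 77 121.6
5.9 5.513 78 121.2
5.95 5.653 77 121.4
6.0 5.791 86 120.9
6.05 [ 452.  -190.7  166.1]
```

```bash
python3 -m handwheel '[[0,-22,0,0],[0,-22,0,0],[0,-22,0,0],[0,0,0,0],[0,0,0,0]]'; python3 ang.py 30 | tail -32; python3 - <<'E'
import json,numpy as np
from scipy.optimize import curve_fit
L=np.array([json.loads(l) for l in open("log.jsonl")]);print(len(L),L[-1])
t=L[:,0];a=np.unwrap(L[:,1],period=2*np.pi)
# unwrap w/ predicted
E
```

```text
t: 6.47
ee_pos: [433.9, -127.2, 166.7]
eef_rot: [0.99, 0.143, -0.001, -0.0]
force: [-0.2, 0.4, -0.6]
finger_gap: 0.2
gripper_force: 0.0
6.467 0.784 85 121.0
6.517 0.918 81 120.8
6.567 1.054 82 121.9
6.617 1.187 80 121.4
6.667 1.319 80 122.4
6.717 1.452 77 122.0
6.767 1.582 76 123.1
6.817 1.716 83 122.5
6.867 1.843 75 123.1
6.917 1.972 74 123.2
6.967 2.102 69 123.2
7.017 2.229 70 124.4
7.067 2.356 67 125.1
7.117 2.483 63 124.5
7.167 2.609 67 124.5
7.217 2.733 73 125.8
7.267 2.856 68 125.5
7.317 2.98 68 125.3
7.367 3.105 67 126.0
7.417 3.227 63 125.8
7.467 3.35 65 125.4
7.517 3.472 67 125.7
7.567 3.594 64 125.2
7.617 3.715 67 126.2
7.667 3.837 68 126.0
7.717 3.961 68 125.1
7.767 4.082 69 125.0
7.817 4.202 74 124.1
7.867 4.322 73 124.1
7.917 4.443 74 124.2
7.9667 [ 434.5 -128.1  167.5]
38 [ 7.9167      4.44285793 74.        ]
```

```bash
rm log.jsonl; sed -i 's/L.append((t,a,int(k)))/L.append((t,*X))/; s/print(round(t,3),round(a,3),k,np.hypot(\*d).round(1))/pass/' ang.py
W='[[0,0,0,0],[0,0,0,0],[0,0,0,0],[0,0,0,0],[0,0,0,0],[0,0,0,0],[0,0,0,0],[0,0,0,0]]'
python3 ang.py 2
for i in 1 2 3; do python3 -m handwheel '[[0,0,0,0],[0,0,0,0],[0,0,0,0],[0,0,0,0],[0,0,0,0],[0,0,0,0],[0,0,0,0],[0,0,0,0]]' >/dev/null; python3 ang.py 1; done
for i in 1 2 3 4 5 6 7 8 9 10 11 12; do python3 -m handwheel '[[0,0,0,0],[0,0,0,0],[0,0,0,0],[0,0,0,0],[0,0,0,0],[0,0,0,0],[0,0,0,0],[0,0,0,0]]' >/dev/null; python3 ang.py 1; done
cat > fit.py <<'E'
import json,numpy as np,sys
from scipy.optimize import least_squares
L=np.array([json.loads(l) for l in open("log.jsonl")]);t,X=L[:,0],L[:,1:]
c=least_squares(lambda q:np.hypot(X[:,0]-q[0],X[:,1]-q[1])-q[2],[542,-95,123],loss="soft_l1").x
Z=float(sys.argv[1]) if len(sys.argv)>1 else -0.297
a=np.arctan2(X[:,1]-c[1],X[:,0]-c[0])-Z
t0=t[0]
def th(p,t):  # w' = -w/tau - k
    s=t-t0; return p[0]+(p[1]+p[3]*p[2])*p[2]*(1-np.exp(-s/p[2]))-p[3]*p[2]*s
def om(p,t): return (p[1]+p[3]*p[2])*np.exp(-(t-t0)/p[2])-p[3]*p[2]
res=lambda p:np.r_[np.angle(np.exp(1j*(a-th(p,t))))]
best=min((least_squares(res,[a[0],w0,tau,k],x_scale=[.1,.1,3,.01],bounds=([-9,1,5,0],[9,4,60,.3])) for w0 in np.linspace(2.2,2.5,7) for tau in (12,15,18,22) for k in (0,.03)),key=lambda s:s.cost)
p=best.x; print("centre",c.round(2),"p",p.round(4),"rms",np.sqrt(2*best.cost/len(t)),"last res",best.fun[-6:].round(3))
T=t[-1]; print("t",T,"om",om(p,T),"ang",th(p,T)%(2*np.pi))
from scipy.optimize import brentq
n=np.ceil(th(p,T)/(2*np.pi))
for j in range(4):
    g=lambda x:th(p,x)-2*np.pi*(n+j)
    if g(T+40)>0: x=brentq(g,T,T+40); print("zero at",round(x,3),"om",om(p,x).round(3))
E
python3 fit.py
```

```text
8.0667 [ 434.5 -128.1  167.5]
8.7833 [ 434.5 -128.1  167.5]
9.5 [ 434.5 -128.   167.5]
10.2167 [ 434.5 -128.   167.5]
10.9333 [ 434.5 -128.   167.5]
11.65 [ 434.5 -128.1  167.5]
12.3667 [ 434.5 -128.1  167.5]
13.0833 [ 434.5 -128.1  167.5]
13.8 [ 434.5 -128.1  167.5]
14.5167 [ 434.5 -128.1  167.5]
15.2333 [ 434.5 -128.1  167.5]
15.95 [ 434.5 -128.   167.5]
16.6667 [ 434.5 -128.1  167.5]
17.3833 [ 434.5 -128.1  167.5]
18.1 [ 434.5 -128.1  167.5]
18.8167 [ 434.5 -128.1  167.5]
centre [542.   -94.39 123.53] p [-1.6956  2.4313 20.9981  0.0223] rms 0.0020893475466300317 last res [-0.003 -0.001  0.001  0.003  0.001 -0.002]
t 18.7667 om 1.2652719392482508 ang 5.162323089484897
zero at 19.679 om 1.192
zero at 26.244 om 0.746
```

```bash
python3 -m handwheel '[[0,0,0,0],[0,0,10,0],[0,0,15,0],[0,0,15,0],[0,0,15,0],[0,0,10,0],[0,0,0,0],[0,0,0,0]]'; python3 -m handwheel '[[0,0,0,0],[0,0,0,0]]' >/dev/null
python3 - <<'E'
from h import *
import json
t=robot.state()["t"]; p=robot.snapshot("scene"); X,k=redmark(p); print(t,X,k)
open("log.jsonl","a").write(json.dumps([t,*X])+"\n")
im=p["color"]; g=im.max(2)
np.save("zero.npy",im)
C=np.array([542,-94.39])
for v in range(276,300):
    u=np.arange(262,292); d=np.clip(150-g[v,262:292].astype(float),0,None); d[d<60]=0
    if d.sum()>0:
        c=(u*d).sum()/d.sum(); q=ray(p,(c,v),87)[:2]-C; print(v,round(c,2),(d>0).sum(),"r",np.hypot(*q).round(1),"ang",np.arctan2(q[1],q[0]).round(4))
    else: print(v)
cv2.imwrite("pics/zero.png",cv2.resize(cv2.cvtColor(im[255:335,235:325],cv2.COLOR_RGB2BGR),None,fx=6,fy=6,interpolation=cv2.INTER_NEAREST))
E
```

```text
t: 19.48
ee_pos: [434.1, -127.9, 101.9]
eef_rot: [0.99, 0.142, -0.001, -0.0]
force: [-0.1, 0.1, 0.8]
finger_gap: -0.0
gripper_force: 0.0
19.65 [ 657.61537783 -134.97971251] 91
276
277
278
279
280 277.0 1 r 142.3 ang -0.294
281 276.55 2 r 144.6 ang -0.298
282 276.5 2 r 146.7 ang -0.2961
283 268.71 5 r 151.6 ang -0.4009
284 268.8 10 r 153.6 ang -0.3958
285 269.98 13 r 155.2 ang -0.3764
286 276.8 28 r 155.2 ang -0.2826
287 278.17 25 r 157.1 ang -0.2624
288 276.8 16 r 159.5 ang -0.2785
289 277.07 14 r 161.5 ang -0.273
290 275.09 9 r 164.1 ang -0.296
291 274.94 9 r 166.2 ang -0.2956
292 274.86 9 r 168.3 ang -0.2944
293 274.96 9 r 170.4 ang -0.2911
294 274.49 8 r 172.6 ang -0.2947
295 274.0 7 r 174.8 ang -0.2984
296 274.02 7 r 176.9 ang -0.2961
297 273.89 7 r 179.0 ang -0.2955
298 273.44 8 r 181.2 ang -0.2986
299 273.52 8 r 183.2 ang -0.2957
```

View pics/zero.png

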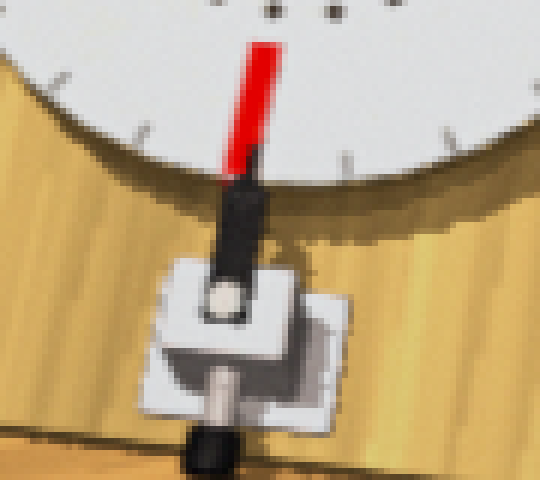

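```bash
python3 ang.py 1; python3 -m handwheel '[[0,0,6,0]]'|grep -E "^t|ee_p"; for i in 1 2 3 4 5; do python3 - <<'E'
from h import *
robot.snapshot("side"); s=robot.state(); print(s["t"],s["ee_pos"][2].round(2))
E
done
python3 -m handwheel '[[0,0,6,0]]'|grep -E "^t|ee_p";for i in 1 2 3 ; do python3 - <<'E'
from h import *
robot.snapshot("side"); s=robot.state(); print(s["t"],s["ee_pos"][2].round(2))
E
done; python3 -m handwheel '[[0,0,0,0],[0,0,0,0],[0,0,0,0],[0,0,0,0],[0,0,0,0],[0,0,0,0],[0,0,0,0],[0,0,0,0]]' | grep ^t; python3 ang.py 1;python3 -m handwheel '[[0,0,0,0],[0,0,0,0],[0,0,0,0],[0,0,0,0],[0,0,0,0],[0,0,0,0],[0,0,0,0],[0,0,0,0]]' | grep ^t; python3 ang.py 1;  python3 fit.py -0.2955
```

```text
19.75 [ 435.  -128.2  103.1]
t: 19.83
ee_pos: [435.6, -128.4, 97.6]
19.8833 96.13
19.9333 96.14
19.9833 96.23
20.0333 96.33
20.0833 96.42
t: 20.17
ee_pos: [435.2, -128.3, 91.0]
20.2167 89.69
20.2667 89.8
20.3167 90.03
t: 20.98
21.0333 [ 434.5 -128.    90.5]
t: 21.7
21.75 [ 434.5 -128.    90.5]
centre [541.82 -94.42 123.4 ] p [-1.6962  2.4307 21.1276  0.0228] rms 0.0019287227422997613 last res [ 0.002  0.    -0.004  0.002  0.     0.   ]
t 21.7 om 1.038504278253111 ang 2.247890321667416
zero at 26.256 om 0.744
```

```bash
python3 -m handwheel '[[0,0,3,0],[0,0,3,0],[0,0,2,0],[0,0,0,0],[0,0,0,0],[0,0,0,0],[0,0,0,0],[0,0,0,0]]' | grep -E "^t|ee_p|^force"; python3 ang.py 1
for i in 1 2 3; do python3 -m handwheel '[[0,0,0,0],[0,0,0,0],[0,0,0,0],[0,0,0,0],[0,0,0,0],[0,0,0,0],[0,0,0,0],[0,0,0,0]]' | grep -E "^force"; python3 ang.py 1; done;  python3 fit.py -0.2955; python3 -c "
from h import *
s=robot.state();print(s['t'],s['ee_pos'])"
```

```text
t: 22.42
ee_pos: [434.6, -128.1, 82.5]
force: [-0.2, -0.0, 0.2]
22.4667 [ 434.6 -128.1   82.6]
force: [0.1, 0.2, 0.1]
23.133 none 13
23.1833 [ 434.5 -128.1   82.5]
force: [-0.8, -0.3, 0.0]
23.9 [ 434.5 -128.1   82.5]
force: [-0.2, -0.3, -0.2]
24.6167 [ 434.5 -128.1   82.5]
centre [541.83 -94.46 123.42] p [-1.6963  2.4308 21.0891  0.0227] rms 0.001738369746062805 last res [ 0.002 -0.    -0.     0.001  0.002 -0.001]
t 24.5667 om 0.8460100198005388 ang 4.943873218058368
zero at 26.252 om 0.744
24.6167 [ 434.5140735  -128.06958452   82.47893365]
```

```bash
for i in 1 2; do python3 -m handwheel '[[0,0,0,0],[0,0,0,0],[0,0,0,0],[0,0,0,0],[0,0,0,0],[0,0,0,0],[0,0,0,0],[0,0,0,0]]' | grep -E "^force"; python3 ang.py $i; done;  python3 fit.py -0.2955
```

```text
force: [1.0, -0.4, 0.4]
25.3333 [ 434.5 -128.    82.5]
force: [-0.4, -0.1, 0.0]
26.1 [ 434.5 -128.1   82.5]
centre [542.03 -94.5  123.51] p [-1.6968  2.4306 21.1931  0.0231] rms 0.0017794770116949601 last res [ 0.002  0.002 -0.001 -0.001 -0.001 -0.001]
t 26.05 om 0.7549011365458553 ang 6.127271182811768
zero at 26.258 om 0.743
```

```bash
python3 -m handwheel '[[0,0,0,0],[0,0,6,0],[0,0,0,0],[0,0,0,0],[0,0,0,0],[0,0,0,0]]'; python3 - <<'E'
from h import *
C=np.array([542,-94.5])
p=robot.snapshot("scene"); X,k=redmark(p); d=X-C; print(X,k,np.arctan2(d[1],d[0])+.2955, robot.state()["force"])
cv2.imwrite("pics/stop.png",cv2.resize(cv2.cvtColor(p["color"][255:335,235:325],cv2.COLOR_RGB2BGR),None,fx=6,fy=6,interpolation=cv2.INTER_NEAREST))
E
```

```text
t: 26.6
ee_pos: [435.5, -128.8, 78.1]
eef_rot: [0.99, 0.142, 0.001, 0.001]
force: [-6.1, -2.9, 28.0]
finger_gap: 0.6
gripper_force: 14.1
[ 659.16855379 -129.75091033] 94 0.0032576945654289036 [-6.59387571 -2.35678781 27.84469748]
```

View pics/stop.png

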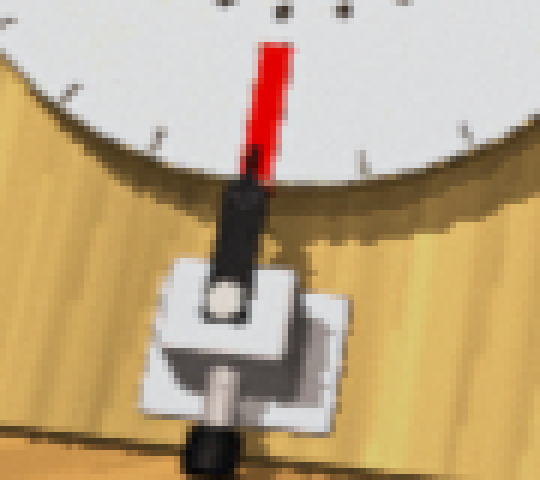

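The disc stopped with the mark under the pointer tip: the red bar at (265,110) in the crop, the tip at (252,155), and 0.003 rad measured. Now I'll lift straight off.

```bash
python3 -m handwheel '[[0,0,-4,0],[0,0,-15,0],[0,0,-30,0],[0,0,-40,0],[0,0,-40,0],[0,0,0,0],[0,0,0,0],[0,0,0,0]]'; python3 - <<'E'
from h import *
C=np.array([542,-94.5])
for i in range(3):
    p=robot.snapshot("scene"); X,k=redmark(p); d=X-C; print(X,k,np.arctan2(d[1],d[0])+.2955)
for q in ["offcut","chuck_key","tape"]: print(q,[np.round(w(p,d["at"]),0).tolist() for d in robot.tip_of(p,q)])
E
```

```text
t: 27.32
ee_pos: [434.0, -127.9, 204.8]
eef_rot: [0.99, 0.142, -0.0, -0.0]
force: [-0.5, -0.1, -1.0]
finger_gap: 0.3
gripper_force: 0.0
[ 657.45956471 -135.22162909] 99 -0.04357074668253308
[ 657.55615824 -135.5217646 ] 100 -0.045617038195555015
[ 657.45886282 -135.85681703] 101 -0.04845697912585151
offcut [[389.0, -324.0, 2.0], [440.0, -433.0, -3.0]]
chuck_key [[523.0, 168.0, 1.0]]
tape [[688.0, 258.0, 3.0], [666.0, 125.0, -1.0]]
```

The brake was right on the mark, but lifting off a 28 N press let the arm spring back, and that nudged the disc. It now creeps at about -0.05 rad/s. Pushing it back would not be stopping first time, so I'll repeat the whole run: flick it on in the direction it is already moving, then brake lighter and unload slowly.

```bash
mv log.jsonl log1.jsonl; python3 -m handwheel '[[0,13,38,0],[0,13,38,0],[0,13,38,0],[0,5,5,0],[0,-10,4,0],[0,-20,4.4,0],[0,-25,0.8,0],[0,-26,0,0]]'; python3 -m handwheel '[[0,-26,-20,0],[0,-12,-35,0],[0,0,-35,0],[0,0,0,0]]'; python3 ang.py 2; python3 -m handwheel '[[0,0,0,0],[0,0,0,0],[0,0,0,0]]'; python3 ang.py 2; cat log.jsonl
```

```text
t: 28.28
ee_pos: [424.4, -91.6, 78.7]
eef_rot: [0.99, 0.141, 0.001, 0.0]
force: [-0.3, -0.0, -0.7]
finger_gap: 0.3
gripper_force: 0.0
t: 28.62
ee_pos: [416.8, -55.0, 174.1]
eef_rot: [0.99, 0.143, 0.006, 0.002]
force: [1.3, 0.2, 0.6]
finger_gap: 0.4
gripper_force: 0.0
28.7167 [414.7 -55.5 170. ]
t: 28.97
ee_pos: [412.6, -56.0, 166.4]
eef_rot: [0.99, 0.142, -0.001, -0.0]
force: [1.0, -0.8, 0.1]
finger_gap: 0.3
gripper_force: 0.0
29.0667 [412.8 -56.1 166.4]
[28.6167, 532.5801616711298, -216.98774853310644]
[28.6667, 516.6026224395478, -216.27531184028376]
[28.9667, 439.13529267159913, -163.4859256379982]
[29.0167, 431.3845480780019, -149.55834072050482]
```

```bash
sed -e 's/a=np.arctan2(X\[:,1\]-c\[1\],X\[:,0\]-c\[0\])-Z/a=-(np.arctan2(X[:,1]-c[1],X[:,0]-c[0])-Z)/' -e 's/np.linspace(2.2,2.5,7)/np.linspace(2.3,2.8,11)/' -e 's/else -0.297/else -0.2955/' -e 's/^c=.*/c=np.array([542.,-94.5])/' -i fit.py
python3 -m handwheel '[[0,25,0,0],[0,25,0,0],[0,25,0,0],[0,0,10,0],[0,0,20,0],[0,0,20,0],[0,0,20,0],[0,0,10,0]]'; python3 ang.py 1
for i in 1 2 3 4 5 6 7 8 9 10 11 12 13 14; do python3 -m handwheel '[[0,0,0,0],[0,0,0,0],[0,0,0,0],[0,0,0,0],[0,0,0,0],[0,0,0,0],[0,0,0,0],[0,0,0,0]]' >/dev/null; python3 ang.py 1; done | tail -1; python3 fit.py
```

```text
t: 29.73
ee_pos: [432.6, -127.4, 84.6]
eef_rot: [0.99, 0.142, -0.002, -0.001]
force: [-0.3, 0.6, -0.4]
finger_gap: 0.5
gripper_force: 0.0
29.7833 [ 432.1 -127.2   83.9]
39.8167 [ 434.5 -128.1   87.3]
centre [542.  -94.5] p [ 1.3509  2.6127 20.6511  0.0211] rms 0.0012973805474721027 last res [-0.001  0.002  0.001  0.001  0.    -0.001]
t 39.7667 om 1.3408538484664418 ang 3.9073897041428722
zero at 41.649 om 1.186
zero at 48.245 om 0.743
```

```bash
python3 -m handwheel '[[0,0,2,0],[0,0,2,0],[0,0,1.1,0],[0,0,0,0],[0,0,0,0],[0,0,0,0],[0,0,0,0],[0,0,0,0]]' >/dev/null; python3 ang.py 1
for i in 1 2 3 4 5 6 7 8 9; do python3 -m handwheel '[[0,0,0,0],[0,0,0,0],[0,0,0,0],[0,0,0,0],[0,0,0,0],[0,0,0,0],[0,0,0,0],[0,0,0,0]]' >/dev/null; python3 ang.py 1; done | tail -1; python3 fit.py; python3 -c "
from h import *
print(robot.state()['ee_pos'],robot.state()['force'])"
```

```text
40.5333 [ 434.5 -128.1   82.2]
46.9833 [ 434.5 -128.    82.2]
centre [542.  -94.5] p [ 1.3518  2.6112 20.9499  0.0223] rms 0.0017887016876341477 last res [ 0.004  0.002 -0.001 -0.001 -0.002 -0.   ]
t 46.9333 om 0.8170755443121398 ang 5.251715371099866
zero at 48.26 om 0.738
[ 434.51819349 -128.0482052    82.18752733] [-0.33798888 -0.05450119 -0.20077638]
```

```bash
python3 -m handwheel '[[0,0,0,0],[0,0,0,0],[0,0,0,0],[0,0,0,0],[0,0,0,0],[0,0,0,0],[0,0,0,0],[0,0,0,0]]' >/dev/null; python3 ang.py 1;python3 -m handwheel '[[0,0,0,0],[0,0,0,0],[0,0,0,0],[0,0,0,0]]' >/dev/null; python3 ang.py 1; python3 fit.py
```

```text
47.7 [ 434.5 -128.1   82.2]
48.0833 [ 434.5 -128.1   82.2]
centre [542.  -94.5] p [ 1.3518  2.6112 20.941   0.0223] rms 0.0017387155022174764 last res [-0.001 -0.001 -0.002 -0.    -0.001  0.001]
t 48.0333 om 0.7514850751425359 ang 6.114333124804922
zero at 48.26 om 0.738
```

```bash
python3 -m handwheel '[[0,0,0,0],[0,0,5,0],[0,0,0,0],[0,0,0,0],[0,0,0,0],[0,0,0,0]]'; cat > chk.py <<'E'
from h import *
C=np.array([542,-94.5])
p=robot.snapshot("scene"); X,k=redmark(p); d=X-C; s=robot.state(); print(s["t"],X,k,np.arctan2(d[1],d[0])+.2955,s["force"].round(1),s["ee_pos"].round(2))
E
python3 chk.py
```

```text
t: 48.58
ee_pos: [435.3, -128.6, 78.2]
eef_rot: [0.99, 0.142, 0.001, 0.001]
force: [-4.0, -0.2, 18.6]
finger_gap: 0.3
gripper_force: 9.3
48.6333 [ 659.87173734 -128.32892088] 97 0.016014164451312207 [-3.9 -1.1 19.1] [ 435.26 -128.56   78.21]
```

```bash
python3 -m handwheel '[[0,0,-0.15,0],[0,0,-0.15,0],[0,0,-0.15,0],[0,0,-0.15,0],[0,0,-0.15,0],[0,0,-0.1,0],[0,0,0,0],[0,0,0,0]]'; python3 chk.py
```

```text
t: 49.3
ee_pos: [435.1, -128.3, 78.3]
eef_rot: [0.99, 0.142, 0.001, 0.0]
force: [0.6, -0.6, 7.3]
finger_gap: 0.3
gripper_force: 3.7
49.35 [ 659.60674042 -128.63655932] 94 0.01300255391368954 [-1.2 -0.5  8.4] [ 435.11 -128.31   78.34]
```

```bash
python3 -m handwheel '[[0,0,-0.06,0],[0,0,-0.06,0],[0,0,-0.06,0],[0,0,-0.06,0],[0,0,-0.05,0],[0,0,-0.05,0],[0,0,-0.04,0],[0,0,0,0]]'; python3 chk.py
```

```text
t: 50.02
ee_pos: [434.7, -128.1, 78.4]
eef_rot: [0.99, 0.142, 0.0, 0.0]
force: [2.4, 0.2, 2.1]
finger_gap: 0.5
gripper_force: 1.1
50.0667 [ 659.32976036 -128.99770175] 92 0.009535251382566223 [0.5 0.6 1. ] [ 434.63 -128.06   78.39]
```

Now +0.009 rad (1.3 mm), with about 2 N left. I'll continue very gently until it is clear, then lift.

```bash
python3 -m handwheel '[[0,0,-0.03,0],[0,0,-0.03,0],[0,0,-0.03,0],[0,0,-0.03,0],[0,0,-0.03,0],[0,0,-0.03,0],[0,0,-0.03,0],[0,0,-0.03,0]]'; python3 chk.py;  python3 -m handwheel '[[0,0,-0.05,0],[0,0,-0.05,0],[0,0,-0.05,0],[0,0,-0.1,0],[0,0,-0.2,0],[0,0,-0.5,0],[0,0,0,0],[0,0,0,0]]'; python3 chk.py
```

```text
t: 50.73
ee_pos: [434.1, -128.0, 78.5]
eef_rot: [0.99, 0.142, -0.0, -0.0]
force: [-0.2, 0.1, -0.5]
finger_gap: 0.6
gripper_force: 0.0
50.7833 [ 659.49549274 -129.26447696] 94 0.007827994788479231 [0.3 0.8 0. ] [ 434.21 -128.     78.51]
t: 51.45
ee_pos: [434.6, -128.1, 79.7]
eef_rot: [0.99, 0.142, 0.0, 0.0]
force: [-0.0, 0.1, 0.3]
finger_gap: 0.3
gripper_force: 0.0
51.5 [ 659.49549274 -129.26447696] 94 0.007827994788479231 [ 0.6 -0.1  0.3] [ 434.54 -128.08   79.63]
```

```bash
python3 -m handwheel '[[0,0,-5,0],[0,0,-20,0],[0,0,-35,0],[0,0,-40,0],[0,0,-30,0],[0,0,0,0],[0,0,0,0],[0,0,0,0]]'; python3 chk.py; python3 -c "
from workcell import robot
print(robot.close_job())"
```

```text
t: 52.17
ee_pos: [434.0, -127.9, 209.3]
eef_rot: [0.99, 0.142, -0.0, -0.0]
force: [-0.0, 0.2, -0.6]
finger_gap: 0.3
gripper_force: 0.0
52.2167 [ 659.44664867 -129.30971188] 95 0.007360764515345231 [ 0.2  0.3 -0.5] [ 433.59 -127.76  208.62]
the job is handed in; nothing more can be done
None
```

The job is handed in at 52 s with the disc at rest and its red mark about 1 mm from the pointer, but it took two runs: my first brake stopped within 0.5 mm of the pointer and lifting off then nudged the disc about 6 mm, so I flicked it again, it was still at about 18 turns a minute after six seconds, and the second brake stopped it about 2 mm short and eased to 1 mm as I lifted off; the box and the loose things were not touched.

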